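Press a label holder home behind the specimen shelf lip

TASK

Lift the wide label holder out of its stand with a light grip (60 N at most), slide it down behind the lip on the front edge of the specimen shelf and push it gently, against the springy strip, until it is fully home on the ledges. Finish while still gripping it and holding it pressed home; do not let go. Leave the narrow label holder in its stand and do not disturb the other things on the bench.

Things in the scene. Friction and masses are not known exactly. Their poses are not given: they have to be found in the camera images.
- wide_holder: wide grey label holder, upright (all sizes in mm), 94 high, 40 to 85 g: flat tongue 60 wide (own y), 5 thick (own x), 62 high; above it a label pocket 60 wide, 12 thick, 32 high, paper on both faces. Origin at the centre of the tongue's foot, z up. Take it from above by the pocket, fingers closing along own x, tips over 58 above the origin to clear the shelf when home. Grip over 60 N harms it
- narrow_holder: the other label holder, the same but only 36 wide; stays in its own stand
- wide_stand: fixed wooden block 60 (x) by 90 (y) by 30 high; the wide holder stands upright in its slot, 20 deep, along own y, about 0.8 free on each face. Origin at the centre of its underside; the holder's foot starts 10 above the bench
- narrow_stand: the like block that carries the narrow holder. The two stands may change sides
- shelf: fixed low shelf, plywood top 70 high, 260 wide (own y), from own x = 10 to 140, two tins on it. Its grey front looks along own -x: away from the robot, give or take its yaw. In the middle of the front is the label channel: an aluminium lip 60 high before the panel, with end cheeks. Origin on the bench straight below the channel's centre
- channel (a point): centre of the label channel at the height of its two end ledges, where the holder's foot rests when home (20 above the bench); axes as the shelf's: channel along y, lip on the -x side. Gap 9 wide (x), 68 long (y) up to 50 above the bench; above that both sides flare, to about 22 wide at 60. The panel and shelf behind are 70 high
- strip (a joint): travel (m, down) of the sprung steel strip, 44 long, in the channel between the ledges: 0 free, its top then 30 above the bench; 0.010 with the holder home on the ledges. It starts to yield at 2.4 N and pushes back 8.4 N at 0.010, so it lifts a holder that is let go. The ledges are rigid: the push rises sharply there. Pressing above 45 N bends the lip
- tin0: aluminium soil tin, diameter 52, 36 high, on the shelf; origin under its centre, leave alone
- tin1: the like tin on the shelf; leave alone
- brush: flat brush with wooden handle, 200 long, 20 high, lying on the bench; leave alone
- mouse: round black computer mouse, diameter 66, 34 high; leave alone
- weight: steel disc weight, diameter 70, 22 high; leave alone
- jar: amber glass jar, diameter 68, 85 high; leave alone
- spatula: spatula lying on the bench; leave alone
There are look-alikes about, which are no part of the job. What is shaped like the narrow_holder but brown or yellow is not meant.

How it is judged:
By the outcome, as a careful person would: the job done as asked, in the order asked, and still so for the second after the job is handed in, while the arm keeps its last pose, push and grip.
It also fails if it takes over 38 s, if anything falls off the work surface, if the arm or the gripper's body presses on something with over 40 N, if the wrist force passes 120 N, or if a joint passes its speed limit or range.

ROBOT

A 6-joint arm with a two-finger parallel gripper is mounted at the origin on the work surface. World frame = base frame: x ahead of the robot, y to its left, z up, the work surface at z = 0. Lengths are in m, angles in rad, forces in N, time in s.
With the tool pointing down it reaches from about 0.25 to 0.725 m from the base axis. Payload 4 kg.
Tool frame: the origin (TCP) lies midway between the tips of the shut fingers; the grasp point (between the pads) lies 19 mm behind it; z points along the fingers, y is the line along which they close (so a half turn about z gives the same grasp; the last joint's range is limited). The gripper opens to 85 mm and grips with 20 to 120 N. Pads are 22 mm wide; open, the fingers measure 114 mm over their backs; the gripper's body (76 mm by 85 mm) begins 54 mm behind the grasp point. The pads swing forward as they close: fully open they stand 13 mm farther back than shut.
Start: joints at [-1.115, 0.241, 0.005, 1.335, 0, 1.571], TCP at [0.22, -0.449, 0.231] pointing down, gripper open.
Joint ranges: [-2.72, 2.72], [-1.05, 1.87], [-1.09, 1.28], [-1.99, 2.15], [-1.42, 1.44], [-3.14, 3.14]. Speed limits (rad/s): [2.79, 2.79, 3.14, 3.14, 3.14, 3.14].

INTERFACE

Orientations are given as a unit quaternion [x, y, z, w].
In Python, from workcell import get_obs, camera, job_done, silhouettes gives the robot as it stands. The module is installed in compiled form; this text tells all that it offers.
- The arm moves only by the tool drive_tool, never from a script. Its argument "increments" is a list of rows, each a list of 3 entries, a list of its own where there are three numbers: the shift along the world's x, y, z in mm, then the turn, a rotation vector about the world's x, y, z in degrees, then the opening, from 0 (shut) to 1 (fully open). A call has 1 to 8 rows; each row shifts and turns the commanded pose from where the row before left it; what a row does not reach is not made up. A row lasts 1/12 s, in which the tool goes at most 41.7 mm and 7.16 degrees, less where a joint would pass 70% of its speed; a pose out of reach is approached as far as the arm can. A call is refused whole if a number of a shift passes 41.7 or a number of a turn 7.16, either way. A call with a gripper value outside its range is refused whole. The fingers move at their own pace and stop on an object; the grip force is fixed at half the most. Time passes only in rows, so rows that do not move let the fingers close. It gives the time, the measured TCP pose, the force, the opening and the grip force at its end, in the units of the state.
- get_obs(): the state, without advancing time (a new reading comes with each control period).
- camera(name): name is "scene" or "top" or "wrist"; returns a dict with "image" (420x560x3 uint8, red, green, blue), "K" (3x3 intrinsics, pixels), "view" (4x4, takes a point from world to camera coordinates). Camera axes: x right, y down, z forward; pixel columns grow to the right and rows downward; lengths in m; the calibration is good to about 2 mm. A picture is of the moment at which its call begins. There is no depth.
- job_done(): hands the job in; it is judged then, once.
Trained networks look in a picture, given as the dict that the camera call returned (one of the last four; its "shot" number tells which), for a name from the list of things; names that differ only in an ending like _2 or _b are one class to them, and where a whole thing is asked for, a point or a joint stands for the part that bears it (a point fixed in the world has none). Each returns a list of dicts, best first, with "conf" (0 to 1); they miss things now and then, are a little off and sometimes report something else, mostly with a low value. They report only what shows in the picture. A call takes as long as a camera call. They do not tell look-alikes from the thing itself.
- silhouettes(query, picture): "region" (420x560 bool, what is visible of it) and "bbox" ([left, top, right, bottom] in pixels, round what is visible of it).
The state is a dict: "clock": time; "joint_pos": joint angles; "joint_vel": joint speeds; "tau": joint torques, N m; "eef_pos": TCP position; "tool_rot": TCP orientation; "ft_force": force on the tool from outside, world axes, zero at the start; "ft_torque": the same for the moment, N m; "grip_width": finger opening in m; "grasp_force": force on a finger pad.
Only numpy, scipy, OpenCV 4.12 (cv2) and the standard library are available. Lean on these libraries where they do the work, as an engineer would, in place of code of your own. Each camera call takes 0.05 s, during which the arm holds its last target. There are 200 camera calls.

## Working session

There is one attempt and no reset: what is moved stays moved. The work goes in short steps, Python scripts to look and compute and a tool call to move; the robot and the scene stay as the last step left them, time stands still between calls to the robot, and variables do not carry over. Pictures are saved under pics/ and viewed, at most 10 in all, crops included, and the job is handed in when it is done.

Besides the shell and the picture viewer there is one more tool, called after "Request:" by a JSON object that holds its "api" and its "payload". drive_tool: Moves the arm, as the interface text tells. Its arguments: {"type":"object","properties":{"increments":{"type":"array"}},"required":["increments"]}

```bash
mkdir -p pics; cat > h.py <<'E'
import numpy as np,cv2
from workcell import *
def save(p,n): cv2.imwrite('pics/'+n+'.png',np.ascontiguousarray(p['image'][:,:,::-1]))
def proj(p,X):
    X=np.atleast_2d(X);c=X@p['view'][:3,:3].T+p['view'][:3,3];u=c@p['K'].T;return u[:,:2]/u[:,2:]
def back(p,uv,z):
    R=p['view'][:3,:3];t=p['view'][:3,3];o=-R.T@t
    uv=np.atleast_2d(uv);d=np.c_[uv,np.ones(len(uv))]@np.linalg.inv(p['K']).T@R
    return o+d*((z-o[2])/d[:,2])[:,None]
E
python3 - <<'E'
from h import *
im=[]
for n in ['scene','top']:
    p=camera(n);im.append(p['image']);save(p,n+'0')
    R=p['view'][:3,:3];print(n,'cam',(-R.T@p['view'][:3,3]).round(3),'fwd',R[2].round(2))
    for q in ['wide_holder','narrow_holder','wide_stand','narrow_stand','shelf']:
        print(q,[(round(d['conf'],2),list(map(int,d['bbox']))) for d in silhouettes(q,p)][:4])
print(get_obs()['eef_pos'],get_obs()['tool_rot'],get_obs()['clock'])
E
```

```text
scene cam [1.061 0.182 0.89 ] fwd [-0.51 -0.14 -0.85]
wide_holder [(0.64, [111, 149, 148, 175])]
narrow_holder [(0.95, [403, 160, 430, 188]), (0.7, [450, 214, 470, 247]), (0.69, [399, 192, 425, 217])]
wide_stand [(0.87, [117, 162, 158, 186])]
narrow_stand [(0.86, [385, 202, 431, 234])]
shelf [(0.74, [184, 140, 310, 217]), (0.66, [262, 145, 281, 170])]
top cam [0.373 0.029 1.26 ] fwd [ 0.16  0.01 -0.99]
wide_holder [(0.65, [430, 224, 464, 238])]
narrow_holder [(0.78, [101, 231, 121, 251]), (0.7, [143, 240, 164, 256])]
wide_stand []
narrow_stand [(0.71, [430, 223, 466, 240]), (0.62, [136, 229, 186, 272])]
shelf [(0.74, [260, 212, 383, 288]), (0.31, [429, 223, 462, 239])]
[ 0.22009353 -0.4489702   0.23131484] [9.74147538e-01 2.25912756e-01 1.68370197e-05 2.25610434e-05] 0.6
```

View pics/scene0.png

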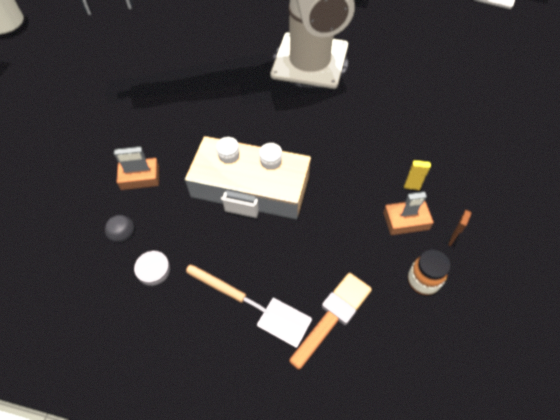

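View pics/top0.png

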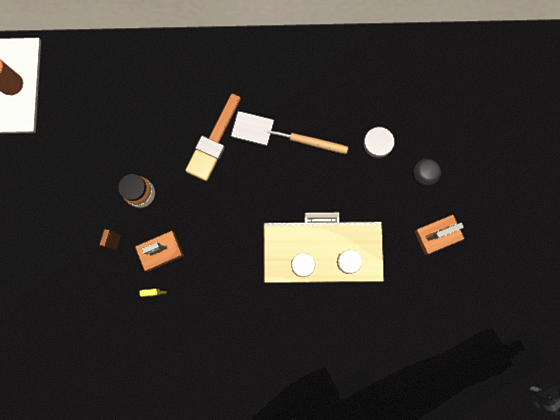

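The scene view shows these candidates:
- Wide grey holder in its stand: scene (130,162), top (447,231).
- Narrow grey holder in its stand: scene (413,205), top (155,249).
- Yellow look-alike at scene (417,175) and brown look-alike at scene (461,229).
- Shelf with its lip facing +x: top (322,217).

I choose the grey one at scene (130,162), and will check it in a crop.

```bash
python3 - <<'E'
from h import *
p=camera('top');s=camera('scene')
R=lambda a:cv2.resize(a,None,fx=6,fy=6,interpolation=cv2.INTER_CUBIC)
c=np.vstack([np.hstack([R(p['image'][205:250,410:475]),R(s['image'][140:185+0,105:170])]),np.hstack([R(p['image'][205:250,290:355]),R(p['image'][228:273,125:190])])])
cv2.imwrite('pics/crop1.png',np.ascontiguousarray(c[:,:,::-1]))
print('shelf corners z.07',back(p,[[264,222],[382,222],[383,281],[265,283]],.07).round(4).tolist())
print('lip',back(p,[[305,213],[340,213]],.06).round(4).tolist())
print('holder top ends',back(p,[[440,236],[463,226]],.104).round(4).tolist())
print('stand',back(p,[[416,231],[455,216],[463,239],[424,254]],.03).round(4).tolist())
for n in ['wide_holder','wide_stand','narrow_stand']:
  for d in silhouettes(n,s)[:2]+silhouettes(n,p)[:2]: print(n,d['conf'],d['bbox'],cv2.minAreaRect(np.argwhere(d['region'])[:,::-1].astype(np.float32)))
w=camera('wrist');Rw=w['view'][:3,:3];print((-Rw.T@w['view'][:3,3]).round(3),Rw.round(2).tolist(),w['K'].tolist())
E
```

```text
shelf corners z.07 [[0.5427, 0.0805, 0.07], [0.5383, -0.1817, 0.07], [0.4084, -0.178, 0.07], [0.408, 0.0796, 0.07]]
lip [[0.563, -0.0116, 0.06], [0.5617, -0.0902, 0.06]]
holder top ends [[0.5012, -0.2984, 0.104], [0.522, -0.349, 0.104]]
stand [[0.5218, -0.2654, 0.03], [0.5549, -0.3565, 0.03], [0.5017, -0.3711, 0.03], [0.4689, -0.2806, 0.03]]
wide_holder 0.66 [111.6, 149.4, 149.3, 175.8] ((130.9889373779297, 160.33407592773438), (23.946840286254883, 33.1929817199707), 86.18592071533203)
wide_holder 0.39 [258.8, 143.5, 284.9, 172.1] ((270.0, 157.0), (24.0, 24.0), 90.0)
wide_holder 0.49 [432.4, 221.0, 463.1, 240.9] ((445.5513610839844, 231.61300659179688), (5.379437446594238, 36.24913787841797), 65.55604553222656)
wide_stand 0.6 [114.0, 160.1, 158.5, 189.0] ((137.56031799316406, 173.9650115966797), (28.569255828857422, 41.918212890625), 86.42366790771484)
wide_stand 0.71 [183.9, 95.4, 238.1, 177.6] ((215.6000213623047, 135.79998779296875), (25.938386917114258, 90.33714294433594), 26.56505012512207)
wide_stand 0.57 [415.0, 217.7, 463.1, 256.3] ((438.25732421875, 234.47994995117188), (26.823020935058594, 40.77824020385742), 64.98310089111328)
narrow_stand 0.77 [386.3, 204.1, 432.5, 235.8] ((407.52313232421875, 217.68463134765625), (29.520265579223633, 45.76881408691406), 82.87498474121094)
narrow_stand 0.7 [138.9, 229.2, 186.1, 269.3] ((159.30001831054688, 250.60000610351562), (29.06888198852539, 42.93250274658203), 63.43495178222656)
[ 0.28  -0.418  0.373] [[0.44, -0.9, 0.0], [-0.87, -0.42, 0.26], [-0.24, -0.12, -0.96]] [[303.19824839338787, 0.0, 280.59954160770957], [0.0, 303.19824839338787, 210.00184598814394], [0.0, 0.0, 1.0]]
```

View pics/crop1.png

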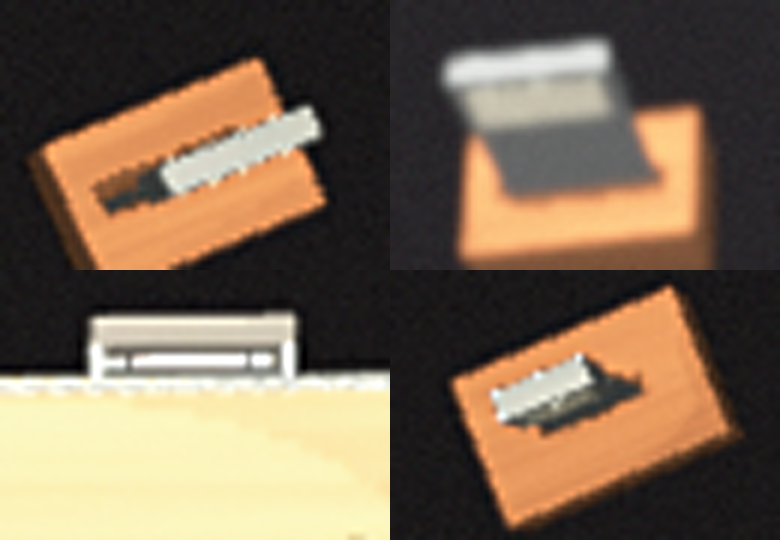

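The crop confirms it: the wide grey holder (long pale pocket, grey tongue) is at top pixel (450,230), and the narrow one is at (155,249). The channel with its cheeks is at top (322,217). I'm moving to hover over the wide holder.

Request:
{"api": "drive_tool", "payload": {"increments": [[[24,10,-2],[0,0,7],1],[[24,10,-2],[0,0,7],1],[[24,10,-2],[0,0,7],1],[[24,10,-2],[0,0,7],1],[[24,10,-2],[0,0,7],1],[[24,10,-2],[0,0,7],1],[[24,10,-2],[0,0,7],1],[[24,10,-2],[0,0,7],1]]}}

```text
clock: 1.72
eef_pos: [0.4132, -0.3683, 0.2152]
tool_rot: [0.752, 0.659, -0.0, 0.0]
ft_force: [0.8, 0.1, -0.4]
grip_width: 0.0855
grasp_force: 0.0
```

Request:
{"api": "drive_tool", "payload": {"increments": [[[24,10,-2],[0,0,7],1],[[24,10,-2],[0,0,7],1],[[24,10,-2],[0,0,7],1],[[24,10,-2],[0,0,7],1],[[0,0,0],[0,0,0],1],[[0,0,0],[0,0,0],1]]}}

```text
clock: 2.22
eef_pos: [0.509, -0.3281, 0.2065]
tool_rot: [0.572, 0.82, -0.0, -0.001]
ft_force: [-0.7, 0.7, -1.2]
grip_width: 0.0857
grasp_force: 0.0
```

```bash
python3 - <<'E'
from h import *
o=get_obs();print(o['eef_pos'].round(4),o['tool_rot'].round(4),o['clock'],np.round(o['joint_pos'],2),o['ft_force'])
w=camera('wrist');cv2.imwrite('pics/w1.png',cv2.resize(np.ascontiguousarray(w['image'][:,:,::-1]),(800,600)))
for n in ['wide_holder','wide_stand']:
  for d in silhouettes(n,w)[:2]: print(n,d['conf'],d['bbox'],cv2.minAreaRect(np.argwhere(d['region'])[:,::-1].astype(np.float32)))
print(proj(w,[.512,-.324,.104]))
import pickle;pickle.dump(w,open('w1.pkl','wb'))
E
```

```text
[ 0.509  -0.3281  0.2065] [ 5.722e-01  8.201e-01 -1.000e-04 -5.000e-04] 2.2167 [-0.57  0.46  0.26  1.37 -0.    0.65] [-0.65707204  0.70838465 -1.1648732 ]
wide_holder 0.75 [279.8, 156.1, 299.5, 233.7] ((286.83013916015625, 195.57891845703125), (77.23986053466797, 14.554018020629883), 87.91743469238281)
wide_holder 0.34 [481.4, 108.7, 557.6, 178.4] ((520.5, 142.5), (65.0, 77.0), 90.0)
wide_stand 0.64 [258.8, 141.3, 316.0, 224.5] ((286.0, 183.0), (84.0, 58.0), 90.0)
[[285.15476409 208.53739094]]
```

View pics/w1.png

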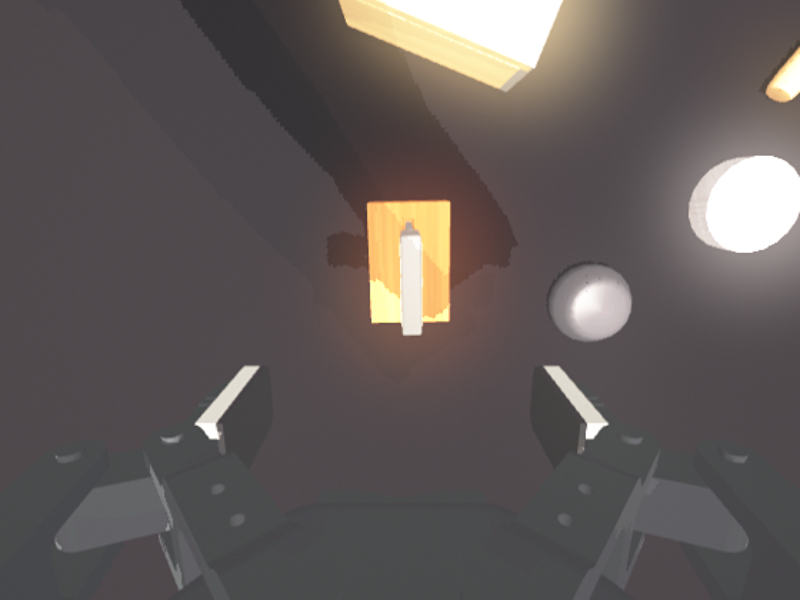

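The wrist view shows the wide holder's top at scaled pixels x 401-422, y 235-333, nearly parallel to the image's vertical. The stand is behind it, and the fingers straddle it symmetrically about x≈400.

```bash
python3 - <<'E'
from h import *
import pickle
w=pickle.load(open('w1.pkl','rb'))
g=cv2.cvtColor(w['image'],cv2.COLOR_RGB2GRAY)
# subpixel edges of the pale pocket top by rows
L=[];Rr=[]
for r in range(172,228,4):
    row=g[r-1:r+2,270:310].mean(0);d=np.diff(row)
    print(r,row[5:32].astype(int).tolist()) if r in(184,212) else 0
for r in range(160,240,2): print(r,w['image'][r,288].tolist(),end=' ')
print()
q=np.array([[401,236],[421.5,236],[422,333.5],[402,333.5]])/1.42857
P=back(w,q,.104);print(P.round(4).tolist(),P.mean(0))
a=(P[0]+P[1])/2-(P[2]+P[3])/2;print('len',np.linalg.norm(a),'yaw',np.degrees(np.arctan2(-a[0],a[1])))
S=back(w,np.array([[367,202],[450,202],[450,321],[372,322]])/1.42857,.03);print('stand',S.round(4).tolist(),S.mean(0))
for i in((3,0),(2,1)):
  a=S[i[1]]-S[i[0]];print(np.linalg.norm(a),np.degrees(np.arctan2(-a[0],a[1])))
print('cam',-w['view'][:3,:3].T@w['view'][:3,3])
from scipy.spatial.transform import Rotation as Ro
print(Ro.from_quat(get_obs()['tool_rot']).as_matrix().round(3))
E
```

```text
184 [212, 208, 210, 210, 205, 254, 225, 238, 238, 238, 239, 239, 239, 239, 239, 240, 240, 240, 238, 223, 239, 208, 206, 204, 201, 199, 201]
212 [249, 247, 247, 247, 247, 255, 227, 227, 235, 235, 236, 237, 236, 236, 236, 236, 237, 238, 238, 230, 235, 207, 205, 204, 200, 198, 200]
160 [194, 181, 174] 162 [184, 164, 156] 164 [203, 187, 174] 166 [254, 253, 249] 168 [243, 237, 230] 170 [244, 238, 231] 172 [244, 239, 232] 174 [244, 239, 232] 176 [245, 239, 230] 178 [245, 239, 230] 180 [245, 239, 230] 182 [244, 238, 230] 184 [244, 238, 230] 186 [244, 238, 231] 188 [244, 238, 230] 190 [244, 238, 229] 192 [244, 238, 229] 194 [244, 238, 229] 196 [243, 237, 229] 198 [243, 236, 228] 200 [243, 237, 229] 202 [243, 237, 229] 204 [243, 237, 227] 206 [243, 237, 227] 208 [242, 236, 228] 210 [242, 236, 227] 212 [242, 236, 227] 214 [241, 235, 227] 216 [242, 236, 226] 218 [242, 236, 225] 220 [240, 233, 225] 222 [240, 234, 225] 224 [240, 234, 225] 226 [240, 234, 225] 228 [239, 234, 224] 230 [239, 233, 224] 232 [239, 234, 225] 234 [191, 178, 165] 236 [116, 86, 78] 238 [116, 88, 79] 
[[0.4961, -0.2915, 0.104], [0.5069, -0.2875, 0.104], [0.5279, -0.3416, 0.104], [0.5167, -0.3457, 0.104]] [ 0.51187258 -0.31657821  0.104     ]
len 0.05802390818651663 yaw 21.046202122008992
stand [[0.4677, -0.2856, 0.03], [0.5235, -0.2649, 0.03], [0.5571, -0.3481, 0.03], [0.5009, -0.3698, 0.03]] [ 0.5122977  -0.31710416  0.03      ]
0.09053356616892255 21.50758506679413
0.08969809079206827 21.95314546951249
cam [ 0.48636095 -0.26371738  0.3482869 ]
[[-0.342  0.94  -0.001]
 [ 0.94   0.342 -0.   ]
 [ 0.    -0.    -1.   ]]
```

Request:
{"api": "drive_tool", "payload": {"increments": [[[3,11,-20],[0,0,1.3],1],[[0,0,-35],[0,0,0],1],[[0,0,-35],[0,0,0],1],[[0,0,-30],[0,0,0],1],[[0,0,-12],[0,0,0],1],[[0,0,0],[0,0,0],1]]}}

```text
clock: 2.87
eef_pos: [0.5073, -0.317, 0.0714]
tool_rot: [0.564, 0.825, -0.0, -0.004]
ft_force: [-0.6, 0.8, 0.2]
grip_width: 0.0854
grasp_force: 0.0
```

```bash
python3 - <<'E'
from h import *
o=get_obs();print(o['eef_pos'].round(4),o['clock'],o['ft_force'])
w=camera('wrist');cv2.imwrite('pics/w2.png',cv2.resize(np.ascontiguousarray(w['image'][:,:,::-1]),(800,600)))
E
```

```text
[ 0.5073 -0.317   0.0714] 2.8667 [-0.57104048  0.82474897  0.17201045]
```

View pics/w2.png

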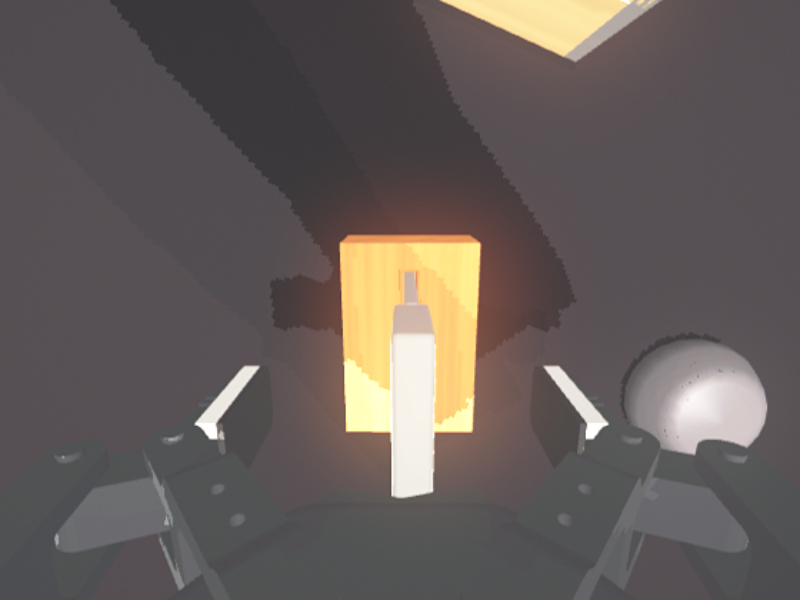

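The holder's top centre is at scaled x≈412, against 400 between the fingers. That is about 4 mm off along the closing axis, which agrees with the TCP reading. I'll correct it.

Request:
{"api": "drive_tool", "payload": {"increments": [[[4.5,0,2.5],[0,0,0],1],[[0,0,0],[0,0,0],1],[[0,0,0],[0,0,0],1]]}}

```text
clock: 3.17
eef_pos: [0.5173, -0.3191, 0.0803]
tool_rot: [0.564, 0.826, 0.0, 0.002]
ft_force: [-0.5, -0.4, 0.1]
grip_width: 0.0858
grasp_force: 0.0
```

Request:
{"api": "drive_tool", "payload": {"increments": [[[0,0,0],[0,0,0],1],[[0,0,0],[0,0,0],1],[[0,0,0],[0,0,0],1]]}}

```text
clock: 3.42
eef_pos: [0.5158, -0.3181, 0.0784]
tool_rot: [0.563, 0.826, 0.0, 0.0]
ft_force: [0.8, 0.6, 0.4]
grip_width: 0.0852
grasp_force: 0.0
```

Request:
{"api": "drive_tool", "payload": {"increments": [[[-2,0.5,-2],[0,0,0],1],[[-2,0.5,-2],[0,0,0],1],[[0,0,0],[0,0,0],1],[[0,0,0],[0,0,0],1],[[0,0,0],[0,0,0],1]]}}

```text
clock: 3.83
eef_pos: [0.5115, -0.3169, 0.0737]
tool_rot: [0.563, 0.826, -0.0, -0.0]
ft_force: [0.5, 0.2, 0.5]
grip_width: 0.0854
grasp_force: 0.0
```

```bash
python3 - <<'E'
from h import *
o=get_obs();print(o['eef_pos'].round(4),o['clock'])
w=camera('wrist');g=w['image'].mean(2)
r=g[250,255:320].astype(int);print(r.tolist());print(g[235:360:3,288].astype(int).tolist())
E
```

```text
[ 0.5115 -0.3169  0.0737] 3.8333
[204, 204, 207, 207, 206, 207, 205, 204, 199, 254, 223, 226, 235, 242, 242, 242, 241, 242, 243, 243, 243, 242, 243, 243, 243, 243, 243, 243, 243, 243, 243, 243, 243, 243, 243, 244, 242, 238, 234, 243, 236, 202, 200, 200, 198, 195, 195, 195, 195, 196, 198, 195, 194, 194, 193, 193, 195, 198, 197, 195, 194, 198, 201, 201, 201]
[243, 243, 243, 243, 243, 243, 243, 243, 243, 242, 243, 243, 243, 242, 243, 243, 243, 242, 242, 242, 241, 241, 241, 240, 240, 240, 239, 239, 239, 239, 239, 239, 238, 237, 237, 236, 236, 232, 92, 89, 89, 89]
```

Request:
{"api": "drive_tool", "payload": {"increments": [[[0,0,0],[0,0,0],0.4],[[0,0,0],[0,0,0],0.4],[[0,0,0],[0,0,0],0.2],[[0,0,0],[0,0,0],0.13],[[0,0,0],[0,0,0],0.13],[[0,0,0],[0,0,0],0.13]]}}

```text
clock: 4.38
eef_pos: [0.5116, -0.3169, 0.0738]
tool_rot: [0.563, 0.826, -0.0, -0.0]
ft_force: [-0.8, -1.4, -0.1]
grip_width: 0.0126
grasp_force: 0.0
```

Request:
{"api": "drive_tool", "payload": {"increments": [[[0,0,0],[0,0,0],0.1],[[0,0,0],[0,0,0],0.1],[[0,0,0],[0,0,0],0.1]]}}

```text
clock: 4.63
eef_pos: [0.5117, -0.3171, 0.0739]
tool_rot: [0.563, 0.826, -0.0, 0.0]
ft_force: [-0.6, -0.5, 0.9]
grip_width: 0.0116
grasp_force: 58.7
```

Request:
{"api": "drive_tool", "payload": {"increments": [[[0,0,4],[0,0,0],0.1],[[0,0,8],[0,0,0],0.1],[[0,0,12],[0,0,0],0.1],[[0,0,14],[0,0,0],0.1],[[0,0,14],[0,0,0],0.1],[[0,0,14],[0,0,0],0.1],[[0,0,12],[0,0,0],0.1],[[0,0,8],[0,0,0],0.1]]}}

```text
clock: 5.3
eef_pos: [0.5122, -0.3173, 0.162]
tool_rot: [0.563, 0.826, 0.0, 0.001]
ft_force: [0.3, 0.5, -0.7]
grip_width: 0.0114
grasp_force: 58.4
```

```bash
python3 - <<'E'
from h import *
o=get_obs();print(o['eef_pos'].round(4),o['clock'],o['grasp_force'],o['ft_force'])
w=camera('wrist');t=camera('top')
a=cv2.resize(w['image'],(400,300));c=cv2.resize(t['image'][195:240,280:340],(400,300),interpolation=cv2.INTER_CUBIC)
cv2.imwrite('pics/w3.png',np.ascontiguousarray(np.hstack([a,c])[:,:,::-1]))
E
```

```text
[ 0.5122 -0.3173  0.162 ] 5.3 58.396689891815186 [ 0.31495721  0.50364514 -0.69739807]
```

View pics/w3.png

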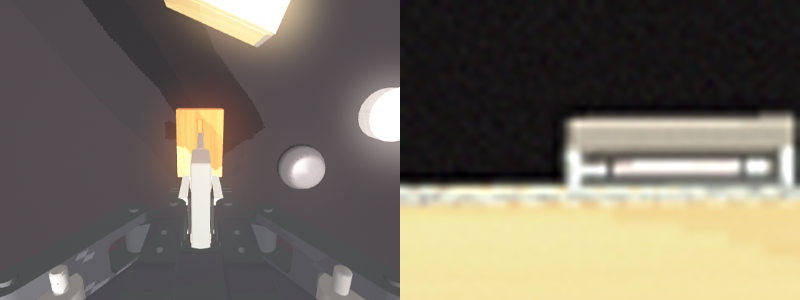

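The holder is lifted out and upright in the grip, and the stand is empty beneath it. The top crop shows the channel behind the lip. I'll move toward it so the wrist camera can see it.

Request:
{"api": "drive_tool", "payload": {"increments": [[[3,8,1],[0,0,-1.5],0.1],[[6,16,1],[0,0,-3],0.1],[[7,20,2],[0,0,-4],0.1],[[7,20,2],[0,0,-4],0.1],[[7,20,2],[0,0,-4],0.1],[[6,18,0],[0,0,-3],0.1],[[4,12,0],[0,0,-2],0.1],[[2,6,0],[0,0,-1],0.1]]}}

```text
clock: 6.07
eef_pos: [0.5536, -0.1949, 0.1669]
tool_rot: [0.714, 0.701, -0.0, -0.001]
ft_force: [-0.5, -0.7, -1.6]
grip_width: 0.0111
grasp_force: 58.4
```

Request:
{"api": "drive_tool", "payload": {"increments": [[[0,0,0],[0,0,0],0.1],[[0,0,0],[0,0,0],0.1],[[0,0,0],[0,0,0],0.1],[[0,0,0],[0,0,0],0.1],[[0,0,0],[0,0,0],0.1]]}}

```text
clock: 6.48
eef_pos: [0.5533, -0.1976, 0.1676]
tool_rot: [0.714, 0.7, -0.0, -0.0]
ft_force: [0.3, 0.2, -1.0]
grip_width: 0.0108
grasp_force: 58.4
```

```bash
python3 - <<'E'
from h import *
import pickle
o=get_obs();print(o['eef_pos'].round(4),o['clock'],o['grasp_force'],o['ft_force'],o['tool_rot'])
w=camera('wrist');pickle.dump(w,open('w4.pkl','wb'))
print(proj(w,[[.553,-.05,.06],[.553,-.084,.06],[.553,-.016,.06]]))
cv2.imwrite('pics/w4.png',cv2.resize(np.ascontiguousarray(w['image'][:,:,::-1]),(800,600)))
E
```

```text
[ 0.5533 -0.1976  0.1676] 6.4833 58.35448622703552 [ 0.31650144  0.1550303  -0.98810935] [ 7.14087900e-01  7.00056030e-01 -1.07075589e-04 -1.21210903e-04]
[[276.44301044  13.48068604]
 [277.46930126  64.70802493]
 [275.3290408  -42.12314407]]
```

View pics/w4.png

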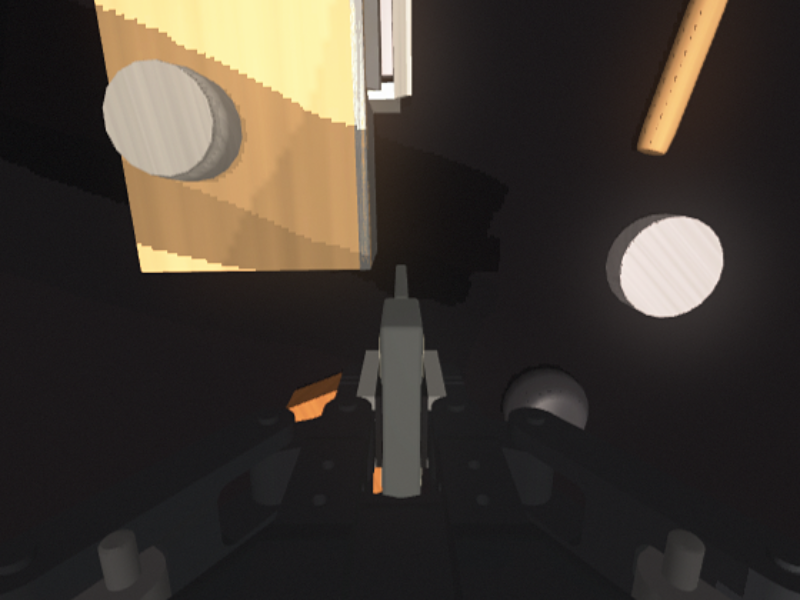

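The wrist view shows the near end of the channel at scaled (388,95). The plywood front edge runs from (354,0) to (361,268), and the lip edge is at x≈410. I'll move 70 mm closer to see the whole channel.

Request:
{"api": "drive_tool", "payload": {"increments": [[[0,6,1],[0,0,0],0.1],[[0,14,2],[0,0,0],0.1],[[0,18,2],[0,0,0],0.1],[[0,17,0],[0,0,0],0.1],[[0,10,0],[0,0,0],0.1],[[0,5,0],[0,0,0],0.1],[[0,0,0],[0,0,0],0.1],[[0,0,0],[0,0,0],0.1]]}}

```text
clock: 7.2
eef_pos: [0.5537, -0.1268, 0.1729]
tool_rot: [0.714, 0.701, -0.0, 0.0]
ft_force: [0.3, -0.3, -0.6]
grip_width: 0.0112
grasp_force: 58.4
```

Request:
{"api": "drive_tool", "payload": {"increments": [[[0,0,0],[0,0,0],0.1],[[0,0,0],[0,0,0],0.1],[[0,0,0],[0,0,0],0.1]]}}

```text
clock: 7.45
eef_pos: [0.5536, -0.1276, 0.1727]
tool_rot: [0.714, 0.7, -0.0, 0.0]
ft_force: [-0.2, -0.2, -0.6]
grip_width: 0.011
grasp_force: 58.4
```

```bash
python3 - <<'E'
from h import *
import pickle
o=get_obs();print(o['eef_pos'].round(4),o['clock'],o['grasp_force'],o['ft_force'],o['tool_rot'])
w=camera('wrist');pickle.dump(w,open('w5.pkl','wb'))
print(proj(w,[[.553,-.05,.06],[.553,-.084,.06],[.553,-.016,.06]]))
cv2.imwrite('pics/w5.png',cv2.resize(np.ascontiguousarray(w['image'][20:320,180:380,::-1])[:200],(800,800))[:600]) if 0 else cv2.imwrite('pics/w5.png',cv2.resize(np.ascontiguousarray(w['image'][30:240,170:380,::-1]),(600,600),interpolation=cv2.INTER_CUBIC))
E
```

```text
[ 0.5536 -0.1276  0.1727] 7.45 58.36971044540405 [-0.18550979 -0.20559004 -0.63460762] [ 7.14151800e-01  6.99990860e-01 -5.23568404e-05  8.51832040e-06]
[[278.16207343 114.95893615]
 [279.03803691 157.80625613]
 [277.21873222  68.81586779]]
```

View pics/w5.png

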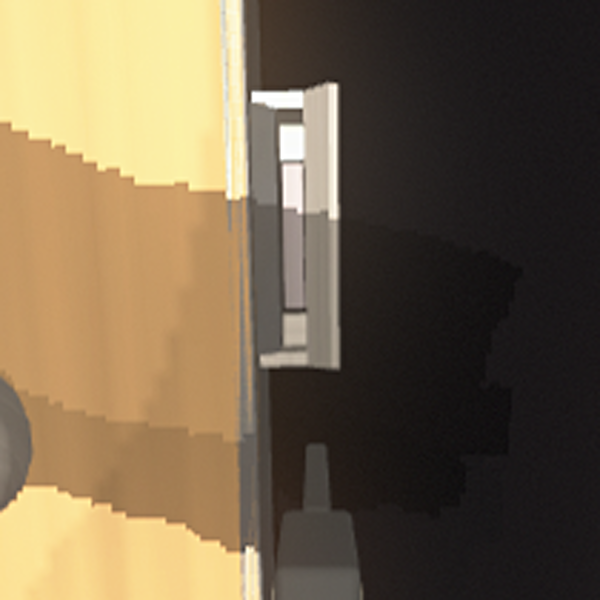

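The crop shows the whole channel:
- Lip outer edge from crop (338,85) to (340,368).
- Lip throat at x≈305.
- Ledges at rows 125-160 and 315-347, x 281-305.
- Strip at rows 160-310.
- The tongue at (316,450), ready to be aligned.

```bash
python3 - <<'E'
from h import *
import pickle
w=pickle.load(open('w5.pkl','rb'))
def b(pts,z): 
    q=np.array(pts)/2.857+[170,30]-.3; return back(w,q,z)
def rep(n,pts,z):
    P=b(pts,z); d=P[0]-P[-1]; print(n,P[:,:2].round(4).tolist(),'len',round(np.linalg.norm(d)*1e3,1),'yaw',round(np.degrees(np.arctan2(-d[0],d[1])),2),'mid',P.mean(0)[:2].round(4))
rep('lip outer top',[[338.5,84],[340,368]],.06)
rep('throat lip side z50',[[304,88],[306.5,366]],.05)
rep('panel side ledge z20',[[280.5,125],[283,346]],.02)
rep('ply edge',[[226,5],[243,595]],.07)
rep('cheek outer z60',[[278,92],[290,368]],.06)
rep('ledge ends z20',[[292,125],[294,347]],.02)
rep('strip z30',[[292,161],[294,310]],.03)
# holder tongue foot & gripped: foot corners
o=get_obs();f=o['eef_pos'][2]-.064
rep('tongue end top?',[[306,446],[325,446]],f)
rep('pocket top',[[275,572],[359,572]],f+.094)
rep('pocket bottom',[[282,512],[350,512]],f+.062)
E
```

```text
lip outer top [[0.5615, -0.0093], [0.561, -0.0847]] len 75.4 yaw -0.39 mid [ 0.5613 -0.047 ]
throat lip side z50 [[0.5522, -0.0082], [0.5511, -0.0849]] len 76.8 yaw -0.77 mid [ 0.5517 -0.0466]
panel side ledge z20 [[0.5442, -0.0129], [0.543, -0.0811]] len 68.2 yaw -1.04 mid [ 0.5436 -0.047 ]
ply edge [[0.5332, 0.0074], [0.5308, -0.1507]] len 158.1 yaw -0.85 mid [ 0.532  -0.0716]
cheek outer z60 [[0.5453, -0.011], [0.5465, -0.0845]] len 73.5 yaw 0.94 mid [ 0.5459 -0.0477]
ledge ends z20 [[0.5478, -0.0129], [0.5467, -0.0815]] len 68.6 yaw -0.98 mid [ 0.5472 -0.0472]
strip z30 [[0.5478, -0.0247], [0.5472, -0.0691]] len 44.4 yaw -0.71 mid [ 0.5475 -0.0469]
tongue end top? [[0.5515, -0.0983], [0.556, -0.0984]] len 4.6 yaw 88.91 mid [ 0.5537 -0.0983]
pocket top [[0.5485, -0.0978], [0.5599, -0.098]] len 11.4 yaw 88.92 mid [ 0.5542 -0.0979]
pocket bottom [[0.5482, -0.0979], [0.5598, -0.0982]] len 11.7 yaw 88.91 mid [ 0.554  -0.0981]
```

Request:
{"api": "drive_tool", "payload": {"increments": [[[-0.5,6,0],[0,0,0.3],0.1],[[-1,14,0],[0,0,0],0.1],[[-1,18,0],[0,0,0],0.1],[[-1,18,0],[0,0,0],0.1],[[-1,14,0],[0,0,0],0.1],[[-0.6,8,0],[0,0,0],0.1],[[-0.5,3,0],[0,0,0],0.1],[[0,0,0],[0,0,0],0.1]]}}

```text
clock: 8.17
eef_pos: [0.5479, -0.045, 0.1729]
tool_rot: [0.711, 0.703, -0.0, 0.0]
ft_force: [-0.6, 0.8, -1.3]
grip_width: 0.011
grasp_force: 58.4
```

Request:
{"api": "drive_tool", "payload": {"increments": [[[0,0,0],[0,0,0],0.1],[[0,0,0],[0,0,0],0.1],[[0,0,0],[0,0,0],0.1],[[0,0,0],[0,0,0],0.1],[[0,0,0],[0,0,0],0.1]]}}

```text
clock: 8.58
eef_pos: [0.548, -0.0465, 0.1728]
tool_rot: [0.712, 0.702, -0.0, 0.0]
ft_force: [0.3, 0.2, -0.9]
grip_width: 0.011
grasp_force: 58.4
```

Request:
{"api": "drive_tool", "payload": {"increments": [[[0,0,-4],[0,0,0],0.1],[[0,0,-8],[0,0,0],0.1],[[0,0,-8],[0,0,0],0.1],[[0,0,-8],[0,0,0],0.1],[[0,0,-6],[0,0,0],0.1],[[0,0,-4],[0,0,0],0.1],[[0,0,-3],[0,0,0],0.1],[[0,0,0],[0,0,0],0.1]]}}

```text
clock: 9.25
eef_pos: [0.5475, -0.0459, 0.1308]
tool_rot: [0.712, 0.702, -0.001, -0.001]
ft_force: [0.8, 0.2, 0.0]
grip_width: 0.0109
grasp_force: 58.4
```

Request:
{"api": "drive_tool", "payload": {"increments": [[[0,0,-2],[0,0,0],0.1],[[0,0,-3],[0,0,0],0.1],[[0,0,-3],[0,0,0],0.1],[[0,0,-3],[0,0,0],0.1],[[0,0,-2],[0,0,0],0.1],[[0,0,-2],[0,0,0],0.1],[[0,0,0],[0,0,0],0.1]]}}

```text
clock: 9.83
eef_pos: [0.5477, -0.0459, 0.1163]
tool_rot: [0.712, 0.702, -0.0, -0.0]
ft_force: [-1.1, -0.9, -1.1]
grip_width: 0.0107
grasp_force: 58.4
```

Request:
{"api": "drive_tool", "payload": {"increments": [[[0,0,-2],[0,0,0],0.1],[[0,0,-3],[0,0,0],0.1],[[0,0,-3],[0,0,0],0.1],[[0,0,-3],[0,0,0],0.1],[[0,0,-2],[0,0,0],0.1],[[0,0,-2],[0,0,0],0.1],[[0,0,0],[0,0,0],0.1],[[0,0,0],[0,0,0],0.1]]}}

```text
clock: 10.5
eef_pos: [0.5479, -0.046, 0.1017]
tool_rot: [0.712, 0.702, -0.0, -0.0]
ft_force: [-0.1, -0.7, -0.3]
grip_width: 0.011
grasp_force: 58.4
```

```bash
python3 - <<'E'
from h import *
w=camera('wrist');t=camera('scene')
a=cv2.resize(w['image'],(400,300));c=cv2.resize(t['image'][150:240,190:310],(400,300),interpolation=cv2.INTER_CUBIC)
cv2.imwrite('pics/w6.png',np.ascontiguousarray(np.hstack([a,c])[:,:,::-1]))
E
```

```text
(no output)
```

View pics/w6.png

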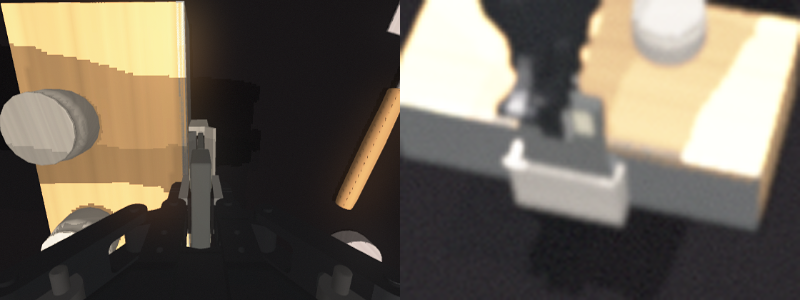

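The tongue sits behind the lip, with force near zero. Next I'll press down onto the strip.

Request:
{"api": "drive_tool", "payload": {"increments": [[[0,0,-2],[0,0,0],0.1],[[0,0,-2],[0,0,0],0.1],[[0,0,-2],[0,0,0],0.1],[[0,0,-2],[0,0,0],0.1],[[0,0,-2],[0,0,0],0.1],[[0,0,0],[0,0,0],0.1],[[0,0,0],[0,0,0],0.1]]}}

```text
clock: 11.18
eef_pos: [0.548, -0.0459, 0.092]
tool_rot: [0.712, 0.702, 0.0, 0.0]
ft_force: [-0.8, 0.0, 3.2]
grip_width: 0.0112
grasp_force: 58.8
```

Request:
{"api": "drive_tool", "payload": {"increments": [[[0,0,-1],[0,0,0],0.1],[[0,0,-1],[0,0,0],0.1],[[0,0,-1],[0,0,0],0.1],[[0,0,0],[0,0,0],0.1],[[0,0,0],[0,0,0],0.1]]}}

```text
clock: 11.6
eef_pos: [0.548, -0.0459, 0.089]
tool_rot: [0.712, 0.702, 0.0, 0.0]
ft_force: [-0.5, 0.4, 3.5]
grip_width: 0.011
grasp_force: 59.2
```

Request:
{"api": "drive_tool", "payload": {"increments": [[[0,0,-1],[0,0,0],0.1],[[0,0,-1],[0,0,0],0.1],[[0,0,-1],[0,0,0],0.1],[[0,0,0],[0,0,0],0.1],[[0,0,0],[0,0,0],0.1],[[0,0,0],[0,0,0],0.1]]}}

```text
clock: 12.1
eef_pos: [0.5481, -0.046, 0.0861]
tool_rot: [0.712, 0.702, 0.0, 0.0]
ft_force: [-1.7, 0.2, 6.1]
grip_width: 0.0111
grasp_force: 59.4
```

Request:
{"api": "drive_tool", "payload": {"increments": [[[0,0,-0.5],[0,0,0],0.1],[[0,0,-0.5],[0,0,0],0.1],[[0,0,0],[0,0,0],0.1],[[0,0,0],[0,0,0],0.1],[[0,0,0],[0,0,0],0.1]]}}

```text
clock: 12.52
eef_pos: [0.5481, -0.0459, 0.0852]
tool_rot: [0.712, 0.702, 0.0, 0.0]
ft_force: [-2.6, -0.9, 6.3]
grip_width: 0.0114
grasp_force: 59.4
```

Request:
{"api": "drive_tool", "payload": {"increments": [[[0,0,-0.5],[0,0,0],0.1],[[0,0,-0.5],[0,0,0],0.1],[[0,0,0],[0,0,0],0.1],[[0,0,0],[0,0,0],0.1],[[0,0,0],[0,0,0],0.1]]}}

```text
clock: 12.93
eef_pos: [0.5481, -0.046, 0.0843]
tool_rot: [0.712, 0.702, 0.0, 0.0]
ft_force: [-1.7, 0.7, 7.8]
grip_width: 0.0111
grasp_force: 59.5
```

Request:
{"api": "drive_tool", "payload": {"increments": [[[0,0,-0.5],[0,0,0],0.1],[[0,0,0],[0,0,0],0.1],[[0,0,0],[0,0,0],0.1],[[0,0,0],[0,0,0],0.1]]}}

```text
clock: 13.27
eef_pos: [0.5481, -0.046, 0.0839]
tool_rot: [0.712, 0.702, 0.0, 0.0]
ft_force: [-2.4, 1.1, 8.0]
grip_width: 0.0112
grasp_force: 59.6
```

Request:
{"api": "drive_tool", "payload": {"increments": [[[0,0,-0.5],[0,0,0],0.1],[[0,0,0],[0,0,0],0.1],[[0,0,0],[0,0,0],0.1],[[0,0,0],[0,0,0],0.1]]}}

```text
clock: 13.6
eef_pos: [0.5482, -0.0459, 0.0839]
tool_rot: [0.712, 0.702, 0.0, 0.0]
ft_force: [-3.4, 0.2, 9.3]
grip_width: 0.0114
grasp_force: 60.1
```

Request:
{"api": "drive_tool", "payload": {"increments": [[[0,0,-0.5],[0,0,0],0.1],[[0,0,0],[0,0,0],0.1],[[0,0,0],[0,0,0],0.1],[[0,0,0],[0,0,0],0.1]]}}

```text
clock: 13.93
eef_pos: [0.5482, -0.046, 0.0839]
tool_rot: [0.712, 0.702, 0.0, 0.0]
ft_force: [-3.9, -0.0, 12.8]
grip_width: 0.0113
grasp_force: 60.5
```

It is home: z has stopped at 83.9 mm while the force rises. I'll relieve the small sideways contact (−3.9 N in x).

Request:
{"api": "drive_tool", "payload": {"increments": [[[-0.6,0,0],[0,0,0],0.1],[[0,0,0],[0,0,0],0.1],[[0,0,0],[0,0,0],0.1],[[0,0,0],[0,0,0],0.1]]}}

```text
clock: 14.27
eef_pos: [0.548, -0.046, 0.0839]
tool_rot: [0.712, 0.702, 0.001, 0.001]
ft_force: [-3.3, 1.1, 11.7]
grip_width: 0.0111
grasp_force: 60.2
```

```bash
python3 - <<'E'
from h import *
for i in range(4):
    w=camera('scene');o=get_obs();print(o['clock'],o['eef_pos'].round(5),o['ft_force'].round(2),o['ft_torque'].round(3),round(o['grasp_force'],2))
E
```

```text
14.3167 [ 0.54804 -0.04598  0.08386] [-3.45  0.32 11.72] [ 0.108  0.942 -0.   ] 60.16
14.3667 [ 0.548   -0.04596  0.08384] [-2.93  0.33 12.08] [ 0.116  0.96  -0.023] 60.16
14.4167 [ 0.54803 -0.04596  0.08386] [-2.99  1.01 12.02] [ 0.057  0.921 -0.011] 60.16
14.4667 [ 0.54804 -0.04598  0.08386] [-3.14 -0.09 11.95] [ 0.084  0.833 -0.006] 60.16
```

Request:
{"api": "drive_tool", "payload": {"increments": [[[-0.8,0,0],[0,0,0],0.1],[[0,0,0],[0,0,0],0.1],[[0,0,0],[0,0,0],0.1],[[0,0,0],[0,0,0],0.1]]}}

```text
clock: 14.8
eef_pos: [0.5479, -0.046, 0.0839]
tool_rot: [0.712, 0.702, 0.001, 0.001]
ft_force: [-1.3, 0.3, 11.6]
grip_width: 0.011
grasp_force: 60.0
```

Request:
{"api": "drive_tool", "payload": {"increments": [[[-0.5,0,0],[0,0,0],0.1],[[0,0,0],[0,0,0],0.1],[[0,0,0],[0,0,0],0.1],[[0,0,0],[0,0,0],0.1]]}}

```text
clock: 15.13
eef_pos: [0.5477, -0.0459, 0.0839]
tool_rot: [0.712, 0.702, 0.001, 0.001]
ft_force: [-1.1, 0.1, 10.7]
grip_width: 0.0112
grasp_force: 59.9
```

```bash
python3 - <<'E'
from h import *
t=camera('scene');o=get_obs();print(o['eef_pos'],o['ft_force'],o['grasp_force'])
cv2.imwrite('pics/w7.png',cv2.resize(np.ascontiguousarray(t['image'][120:255,90:470,::-1]),(800,284),interpolation=cv2.INTER_CUBIC))
E
```

```text
[ 0.54775225 -0.04595975  0.08389819] [-1.33385245 -0.26137731  9.58589547] 59.91877198219299
```

View pics/w7.png

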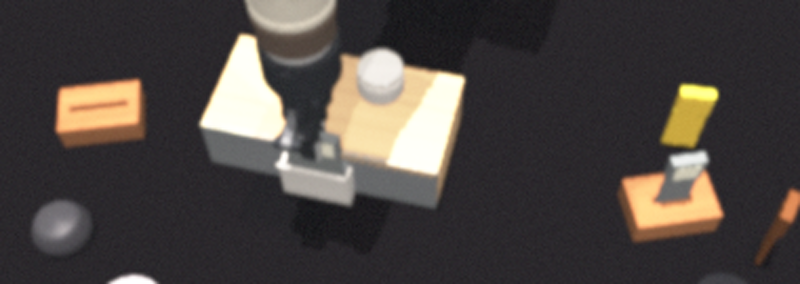

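The holder stands behind the lip at crop (318,170), still gripped. The wide stand is empty, and the narrow holder is untouched at (682,180).

```bash
python3 -c "
from workcell import *
print(job_done())"
```

```text
the job is handed in; nothing more can be done
None
```

I handed the job in with the wide holder still gripped and pressed home on the ledges at about 10 N. The grip read 59.9 N then, but it had briefly read 60.5 N, just over the 60 N limit, while I was pressing. The narrow holder is still in its stand, and I saw nothing else on the bench disturbed.

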